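# Press the registration guide home under the bench hook's lip

## Robot

A 6-joint arm with a two-finger parallel gripper is mounted at the origin on the work surface. World frame = base frame: x ahead of the robot, y to its left, z up, the work surface at z = 0. Lengths are in mm, angles in degrees, forces in N, time in s.
With the tool pointing down it reaches from about 300 to 850 mm from the base axis. Payload 4.2 kg.
Tool frame: the origin (TCP) lies midway between the tips of the shut fingers; the grasp point (between the pads) lies 19 mm behind it (env.grip_point_offset is the distance from the TCP to the grasp point, in mm); z points along the fingers, x is the direction in which the jaws open and shut, and the axes are right-handed (so a half turn about z gives the same grasp; the last joint's range is limited). The gripper opens to 91 mm and grips with 3 to 60 N. Pads are 32 mm wide; open, the fingers measure 118 mm over their backs; the gripper's body (76 mm by 178 mm) begins 60 mm behind the grasp point.
Start: joints at [-75.974, 18.312, 89.639, -0, 72.044, -1.146], TCP at [150.489, -554.974, 213.976] pointing down, gripper open.
Joint ranges: [-177.97, 177.97], [-48.28, 115.42], [12.27, 149.76], [-77.06, 257.06], [2.81, 150.46], [-146.56, 146.56]. Speed limits (degrees/s): [147.25, 147.25, 180, 180, 180, 180].

## Interface

Orientations are given as [roll, pitch, yaw] about the fixed x, y, z axes, in that order (R = Rz(yaw) Ry(pitch) Rx(roll)).
In Python, from workcell import env gives the robot as it stands.
- The arm moves only by the shell command python3 -m pendant 'ROWS' [FORCE]. ROWS is JSON, a list of rows, each an object with "xyz": the shift along the tool's x, y, z in m, a list of three; "roll": the turn about the tool's z in degrees; "jaw": the closure, from 0 (fully open) to 1 (shut). A call has exactly 8 rows; each row is the pose to reach, as a shift and turn from the pose commanded when the call began, along the tool's axes at that moment; what a row does not reach only later rows make up. A row lasts 1/8 s, in which the tool goes at most 62.5 mm and 10.7 degrees, less where a joint would pass 70% of its speed; a pose out of reach is approached as far as the arm can. A call with a gripper value outside its range is refused whole. The fingers move at their own pace and stop on an object; FORCE is the grip in N (left out, the last holds). Time passes only in rows, so rows that repeat a pose let the fingers close, or fill a call up. It gives the time, the measured TCP pose, the force and the opening at its end, in the units of the state.
- env.state(): the state, without advancing time (a new reading comes with each control period).
- env.grab_frame(name): name is "scene" or "top" or "wrist"; returns (picture, depth): 384x512x3 uint8, blue, green, red; 384x512 float32, mm along the optical axis (not along the pixel's ray), 0 where there is no reading.
- env.camera_params(name): a dict with "camera_matrix" (3x3 intrinsics, pixels), "cam_to_world" (4x4, takes a point from camera to world coordinates); the wrist camera has in their place "hand_eye" (4x4, takes a point from camera to tool coordinates, whose origin is the TCP and whose axes are the tool frame's). Camera axes: x right, y up, looking along -z (the intrinsics and any distortion apply to the point x, -y, -z); pixel columns grow to the right and rows downward; lengths in mm; the calibration is good to about 2 mm. A picture is of the moment at which its call begins: read the wrist's pose just before it. camera_params takes no time and is no camera call.
- env.job_done(): hands the job in, once; it reports no verdict.
The state is a dict: "time_s": time; "qpos": joint angles; "qvel": joint speeds; "effort": joint torques, N m; "ee_pos": TCP position; "ee_rot": TCP orientation; "force": force on the tool from outside, world axes, zero at the start; "torque": the same for the moment, N m; "gripper_width": finger opening in mm.
Only numpy, scipy, OpenCV 4.12 (cv2) and the standard library are available. Lean on these libraries where they do the work, as an engineer would, in place of code of your own. Each camera call takes 0.05 s, during which the arm holds its last target. There are 200 camera calls.

## Task

Swing the brass lock collar on the bench hook round by its upright pin to its red locked mark, so that its arm no longer bars the way. Then set the boxwood registration guide on the bench hook's board and push its tongue in under the lip of the stop cleat, against the spring, until the guide's shoulder is fully home against the lip; do not force it, and leave the other things where they lie. Finish while still holding the guide pressed home: if you let go, the spring pushes it out again.

Things in the scene. Friction and masses are not known exactly. Their poses are not given: they have to be found in the camera images.
- bench_hook: Fixed dark hardwood bench hook over the table's front edge (the edge away from the robot), axes always parallel to the world's. Origin: under the middle of its board at table height. Board 230 (x) x 280 (y) mm, its top face 18 mm above the table. A stop cleat runs along y on the robot's side of the board, x -115 to -70 mm, its top 24 mm above the board, with a pale overhanging lip
- slot_mouth (a point): Point on the board's top face below the front of the lip, mid slot; axes as the world's. The slot under the lip is open towards +x: 12 mm high from the board up, 90 mm wide in y (45 either side), the lip over it 12 mm thick with a brass-faced front. The guide goes in from here towards -x
- guide_home (a point): On the board's top face, 25 mm to +x of the slot mouth: where the guide's origin lies when it is fully home (up to 10 mm either side in y), its axes parallel to the world's, its tongue pointing to -x
- spring_bar (a joint): Travel in m of a sprung brass bar inside the slot, 0 at rest, growing towards -x. At rest it stands 12 mm behind the lip's front; pushed by the tongue it gives way, with 4 N at first touch and 8 N at 0.008 m, when the guide is home. It pushes the guide out again if let go
- lock_collar (a joint): Angle in rad of the brass lock collar about its upright post. At 0 its arm points to -y, across the way to the slot; it grows as the arm swings towards +x (anticlockwise from above). The red locked mark is at 1.45, where a stop ends the turn and the arm points to +x. Light friction (about 1 N at the pin), stays where left. Arm 12 mm wide, 5 to 15 mm above the board
- collar_axis (a point): On the collar's fixed upright turning axis, at the board's top face, 35 mm to -x and 105 mm to +y of the bench hook's origin; collar and steel post 36 mm across, 26 mm high above the board
- collar_pin (a point): Top of the round upright brass pin with a red tip at the end of the collar's arm, 85 mm from the collar's axis; 12 mm in diameter, its top 56 mm above the board (74 mm above the table), free above 15 mm over the board. It can be pinched or pushed from above and swings with the collar
- guide: Loose boxwood registration guide, 100 to 180 g, on the table left or right of the bench hook. Origin: on its underside, 25 mm behind the shoulder. Tongue towards its -x: x -45 to -25 mm, 70 wide (y), 8 thick from the underside up. Base: x -25 (the shoulder) to +35, 70 wide, 20 high. Grip rib on it: x -15 to +30, 28 wide (y), top 60 mm above the underside; pinch it across y from above
- guide_tongue (a point): Middle of the tongue's leading edge, 4 mm above the guide's underside; 20 mm ahead of the shoulder. Axes as the guide's
- dish: Bystander: pewter pigment dish, 90 mm across, 28 mm high, on the table at the other side of the bench hook from the guide. Origin under its middle
- folder: Bystander: ivory-toned bone folder, flat, 125 x 22 x 5 mm. Origin under its middle
- brush: Bystander: horsehair brush with a brass cap, flat, 160 x 34 x 14 mm. Origin on its underside near the middle
- baren: Bystander: round baren (rubbing pad), 120 mm across, 26 mm high. Origin under its middle
- jar: Bystander: amber glass pigment jar with a black lid, 56 mm across, 65 mm high. Origin under its middle
Mind the look-alikes: they are no part of the job. Leave any blue or turquoise look-alike of the guide alone.

How it is judged:
By the outcome, as a careful person would: the job done as asked, in the order asked, and still so for the second after the job is handed in, while the arm keeps its last pose, push and grip.
It also fails if it takes over 51 s, if anything falls off the work surface, if the arm or the gripper's body presses on something with over 40 N, if the wrist force passes 120 N, or if a joint passes its speed limit or range.

## Working session

There is one attempt and no reset: what is moved stays moved. The work goes in short steps, Python scripts to look and compute and a shell command to move; the robot and the scene stay as the last step left them, time stands still between calls to the robot, and variables do not carry over. Pictures are saved under pics/ and viewed, about 8 in all and at most 12, crops included, and the job is handed in when it is done.

```bash
mkdir -p pics; cat > h.py <<'E'
import numpy as np,cv2
from workcell import env
from scipy.spatial.transform import Rotation as R
def T():
    s=env.state();M=np.eye(4);M[:3,3]=s['ee_pos'];M[:3,:3]=R.from_euler('xyz',s['ee_rot'],degrees=True).as_matrix();return M
def cloud(name):
    t=T();im,d=env.grab_frame(name);p=env.camera_params(name);K=np.array(p['camera_matrix'])
    C=np.array(p['cam_to_world']) if 'cam_to_world' in p else t@np.array(p['hand_eye'])
    v,u=np.mgrid[:384,:512]
    P=np.stack([(u-K[0,2])/K[0,0]*d,-(v-K[1,2])/K[1,1]*d,-d],-1)@C[:3,:3].T+C[:3,3]
    P[d==0]=np.nan
    return im,P
E
python3 - <<'E'
from h import *
for n in('top','scene'):
    im,P=cloud(n);cv2.imwrite(f'pics/{n}0.png',im);np.save(f'{n}0.npy',P)
print(env.state()); p=env.camera_params('top');print(p)
E
```

```text
{'time_s': 0.1, 'qpos': array([-7.59751872e+01,  1.83493838e+01,  8.96989293e+01, -1.04079164e-03,
        7.20457369e+01, -1.14673163e+00]), 'qvel': array([-0.05895039, -0.09509615, -0.07672217, -0.02674934, -0.12786031,
        0.07139754]), 'effort': array([ 8.12026392e-04, -4.13331950e+01, -2.32509613e+01,  7.29123456e-02,
        4.21752781e-02, -5.68756093e-05]), 'ee_pos': array([ 150.35971273, -554.51956122,  213.19357585]), 'ee_rot': array([-1.79999107e+02,  9.40509784e-02, -7.48281332e+01]), 'force': array([-0.31300267,  0.90510983, -0.61412896]), 'torque': array([ 0.01000103, -0.00837077, -0.00797518]), 'gripper_width': 91.61843059881717}
{'camera_matrix': array([[459.81570013,   0.        , 255.55698854],
       [  0.        , 459.81570013, 189.9375872 ],
       [  0.        ,   0.        ,   1.        ]]), 'cam_to_world': array([[ 1.27111898e-02,  9.96799728e-01, -7.89222842e-02,
         3.62718448e+02],
       [-9.99904030e-01,  1.22364393e-02, -6.49614319e-03,
        -2.57391324e+01],
       [-5.50962602e-03,  7.89972838e-02,  9.96859606e-01,
         1.55345450e+03],
       [ 0.00000000e+00,  0.00000000e+00,  0.00000000e+00,
         1.00000000e+00]])}
```

View pics/top0.png

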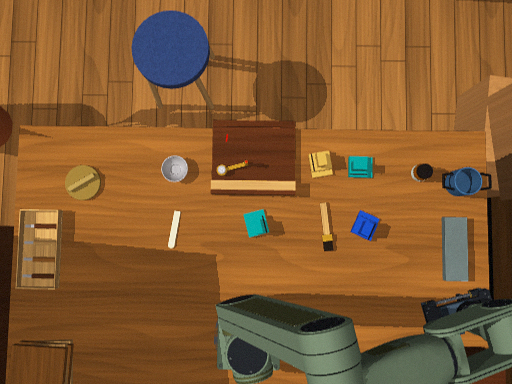

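The top view shows the bench hook at columns 211–295 and rows 121–195, with the collar at (221,170), its pin near (246,162) and the red mark at (227,137). The boxwood guide is at (320,163). Next I'll measure them.

```bash
python3 - <<'E'
from h import *
P=np.load('top0.npy');im=cv2.imread('pics/top0.png')
c=im[110:210,200:345];cv2.imwrite('pics/crop1.png',cv2.resize(c,None,fx=5,fy=5,interpolation=cv2.INTER_CUBIC))
def box(m,name):
    q=P[m];print(name,len(q),np.nanmin(q,0).round(),np.nanmax(q,0).round(),np.nanmedian(q,0).round(1))
v,u=np.mgrid[:384,:512]
reg=(u>200)&(u<305)&(v>110)&(v<210)
Z=P[...,2]
box(reg&(Z>12)&(Z<24),'board');box(reg&(Z>37)&(Z<48)&(v>178),'cleat');box(reg&(Z>55)&(Z<90),'pin')
box(reg&(Z>28)&(Z<40)&(v<178),'arm'); box(reg&(Z>40)&(Z<50)&(v<178),'collar')
g=(u>302)&(u<340)&(v>140)&(v<185)
box(g&(Z>50),'rib');box(g&(Z>14)&(Z<26),'base');box(g&(Z>4)&(Z<12),'tongue')
for m,n in((g&(Z>50),'rib'),(g&(Z>14),'base'),(g&(Z>4),'all')):
    print(n,cv2.minAreaRect(P[m][:,:2].astype(np.float32)))
np.set_printoptions(linewidth=200);print(Z[150:180,216:256:2].round(0))
E
```

```text
board 4390 [ 470. -145.   12.] [724. 134.  24.] [623.5 -12.2  17.6]
cleat 1028 [ 471. -146.   37.] [516. 132.  48.] [493.   -7.2  41.7]
pin 13 [569.  13.  61.] [577.  23.  79.] [572.9  16.2  72.2]
arm 109 [ 534. -129.   28.] [711. 124.  40.] [562.   70.3  34.2]
collar 55 [533.  17.  40.] [572. 113.  50.] [550.9  98.8  43.1]
rib 124 [ 565. -246.   50.] [ 613. -213.   66.] [ 588.7 -229.    59.2]
base 212 [ 537. -268.   14.] [ 622. -191.   26.] [ 580.4 -217.9   20. ]
tongue 222 [ 508. -298.    4.] [ 656. -175.   12.] [ 551.6 -239.6    6.3]
rib ((589.4773559570312, -230.3273162841797), (45.4810676574707, 29.06696319580078), 10.401715278625488)
base ((579.7523193359375, -232.02841186523438), (75.75043487548828, 70.38394927978516), 10.595611572265625)
all ((581.8199462890625, -236.66455078125), (147.41978454589844, 122.76285552978516), 0.42246225476264954)
[[19. 21. 22. 14. 20. 14. 21. 24. 24. 12. 19. 18. nan 19. 17. 22. 16. 26. 18. 21.]
 [16. 22. 21. 10. 16. 21. 22. 19. 16. 18. 13. 19. 17. 16. 19. 24. 20. 20. 11. 20.]
 [16. 10. 16. 21. 18. 19. 15. 16. 21. 18. 16. 20. 17. 10. 19. 10. 17. 1
[... 1553 characters left out ...]
2. 13. 15. 17. 16. 21. 24. 17. 15.]
 [23. 40. 39. 42. 39. 31. 18. 19. 19. 22. 16. 22. 19. 17. 27. 23. 18. 14. 18. 19.]
 [21. 36. 33. 40. 38. 19. 13. 13. 18. 20. 22. 14. 21. 18. 24. 19. 23. 11. 21. 15.]
 [10. 19. 37. 47. 26. 29. 16. 19. 19. 20. 21. 11. 10. 11. 22. 16. 21. 14. 22. 23.]
 [12. 17. 15. 13. 12. 17. 21. 21. 23. 15. 22. 17. 12. 17. 20. 23. 19. 21. 19. 19.]
 [15. 19. 20. 21. 15. 22. 13. 22. 24. 26. 18. 16. 15. 20. 21. 17. 18. 20. 18. 16.]
 [15. 19. 17. 15. 13. 22. 21. 18. 15. 19. 17. 19. 16. 17. 15. 22. 13. 18. 26. 19.]
 [24. 21. 16. 10. 16. 17. 15. 21. 27. 17. 18. 13. 14. 16. 19. 19. 20. 20. 13. 19.]
 [19. 23. 18. 11. 20. 16. 12. 20. 19. 21. 19. 20. 20. 19. 13. 21. 17. 19. 13. 12.]]
```

View pics/crop1.png

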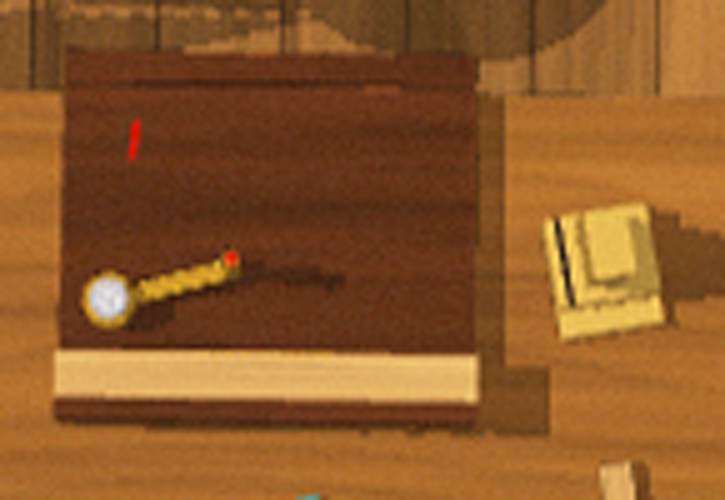

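The crop confirms the collar axis at crop (108,300), the pin at (232,260) about 15° past zero, the red mark at (133,140), and the guide with its tongue towards -x. I'll check the scene view for the slot's location.

```bash
python3 - <<'E'
from h import *
P=np.load('top0.npy');im=cv2.imread('pics/top0.png').astype(int)
b,g,r=im[...,0],im[...,1],im[...,2]
v,u=np.mgrid[:384,:512]
m=(u>205)&(u<300)&(v>170)&(v<200)&(g>150)
q=P[m];print('lip',len(q),np.nanpercentile(q,[2,50,98],axis=0).round(1))
m=(u>205)&(u<300)&(v>115)&(v<180)&(r>200)&(g<60);q=P[m];print('red',np.c_[u[m],v[m],q.round()])
S=np.load('scene0.npy');m=(abs(S[...,0]-590)<180)&(abs(S[...,1]+50)<260)
ys,xs=np.where(m&(S[...,2]>5));print(xs.min(),xs.max(),ys.min(),ys.max())
s=cv2.imread('pics/scene0.png');c=s[max(0,ys.min()-20):ys.max()+20,max(0,xs.min()-10):xs.max()+10]
f=min(800/c.shape[1],600/c.shape[0]);cv2.imwrite('pics/crop2.png',cv2.resize(c,None,fx=f,fy=f,interpolation=cv2.INTER_CUBIC))
E
```

```text
lip 748 [[ 486.3 -139.2   34.1]
 [ 500.3   -3.9   41.2]
 [ 538.2  128.2   48.2]]
red [[227. 134. 674.  84.  15.]
 [227. 135. 669.  83.  18.]
 [227. 136. 665.  83.  22.]
 [227. 137. 664.  83.  13.]
 [226. 138. 659.  86.  20.]
 [226. 139. 656.  86.  17.]
 [226. 140. 652.  86.  19.]
 [245. 161. 573.  19.  79.]
 [246. 161. 573.  16.  78.]]
185 328 184 262
```

View pics/crop2.png

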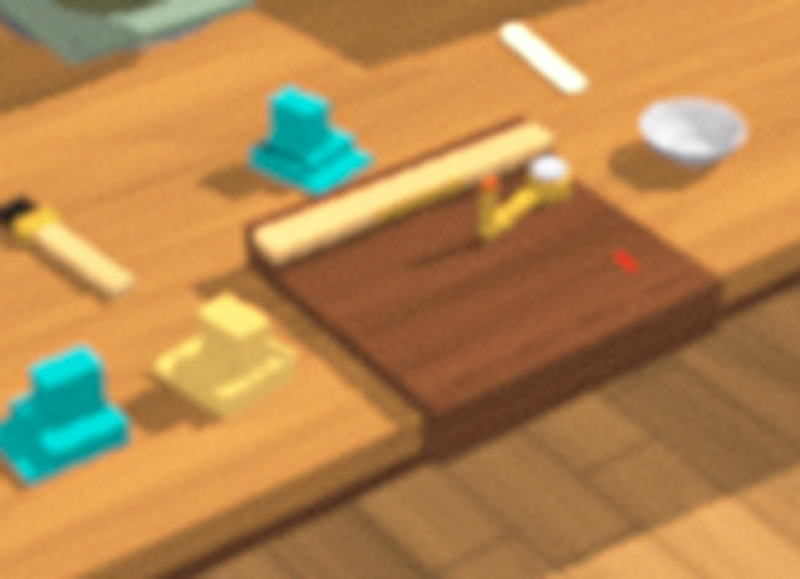

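The scene shows the brass lip front spanning crop (380,218)–(475,185), so the slot isn't centred on the board. I'll measure it from close by. Now I'll move towards the pin.

```bash
cat >> h.py <<'E'
def go(x,y,z,yaw):
    t=T();d=t[:3,:3].T@(np.array([x,y,z])-t[:3,3]);s=env.state()
    r=(s['ee_rot'][2]-yaw+180)%360-180
    print('shift m',(d/1000).round(4),'roll',round(r,1),'| pos',s['ee_pos'].round(1),'yaw',s['ee_rot'][2].round(1),'F',s['force'].round(1),'w',s['gripper_width'].round(1),'t',s['time_s'])
E
python3 -m pendant '[{"xyz":[-0.038,-0.048,0],"roll":5,"jaw":0},{"xyz":[-0.076,-0.096,0],"roll":12,"jaw":0},{"xyz":[-0.114,-0.144,0],"roll":20,"jaw":0},{"xyz":[-0.152,-0.192,0],"roll":28,"jaw":0},{"xyz":[-0.190,-0.240,0],"roll":36,"jaw":0},{"xyz":[-0.228,-0.288,0],"roll":44,"jaw":0},{"xyz":[-0.266,-0.336,0],"roll":51,"jaw":0},{"xyz":[-0.304,-0.384,0],"roll":56,"jaw":0}]'
python3 -c "
from h import *
go(573,17.5,200,-131)"
```

```text
time_s: 1.1
ee_pos: [442.3, -159.3, 213.8]
ee_rot: [-180.0, -0.0, -131.0]
force: [0.7, -1.2, -0.6]
gripper_width: 91.2Traceback (most recent call last):
  File "<string>", line 3, in <module>
    go(573,17.5,200,-131)
    ~~^^^^^^^^^^^^^^^^^^^
  File "h.py", line 16, in go
    print('shift m',(d/1000).round(4),'roll',round(r,1),'| pos',s['ee_pos'].round(1),'yaw',s['ee_rot'][2].round(1),'F',s['force'].round(1),'w',s['gripper_width'].round(1),'t',s['time_s'])
                                                                                                                                               ^^^^^^^^^^^^^^^^^^^^^^^^
AttributeError: 'float' object has no attribute 'round'
```

```bash
sed -i "s/s\['gripper_width'\].round(1)/round(s['gripper_width'],1)/" h.py
python3 -m pendant '[{"xyz":[-0.045,0.003,0],"roll":0,"jaw":0},{"xyz":[-0.090,0.007,0],"roll":0,"jaw":0},{"xyz":[-0.135,0.010,0],"roll":0,"jaw":0},{"xyz":[-0.180,0.014,0.005],"roll":0,"jaw":0.3},{"xyz":[-0.219,0.017,0.01],"roll":0,"jaw":0.4},{"xyz":[-0.219,0.017,0.01],"roll":0,"jaw":0.4},{"xyz":[-0.219,0.017,0.01],"roll":0,"jaw":0.4},{"xyz":[-0.219,0.017,0.01],"roll":0,"jaw":0.4}]'
python3 - <<'E'
from h import *
im,P=cloud('wrist');cv2.imwrite('pics/w1.png',im);np.save('w1.npy',P)
b,g,r=[im[...,i].astype(int) for i in range(3)]
Z=P[...,2];m=(r>150)&(g<70)&(b<70)
v,u=np.mgrid[:384,:512]
for lo,hi in((10,26),(55,90)):
    k=m&(Z>lo)&(Z<hi)
    if k.any():print(lo,k.sum(),np.nanmedian(P[k],0).round(1),np.nanpercentile(P[k],[3,97],axis=0).round(1),u[k].mean(),v[k].mean())
go(573,17.5,43,-131)
E
```

```text
time_s: 2.1
ee_pos: [571.3, 14.8, 204.1]
ee_rot: [-180.0, -0.0, -130.9]
force: [-0.0, 0.3, 0.5]
gripper_width: 54.5
10 105 [660.3  83.3  18.9] [[648.8  80.6  17.6]
 [672.4  86.4  20. ]] 151.86666666666667 150.74285714285713
55 38 [572.9  14.9  74.9] [[570.   12.3  73.9]
 [575.4  17.8  76. ]] 255.0 183.5
shift m [-0.0031  0.0006  0.1613] roll 0.1 | pos [571.4  14.8 204.3] yaw -130.9 F [-0.4  0.8 -0.1] w 54.5 t 2.15
```

View pics/w1.png

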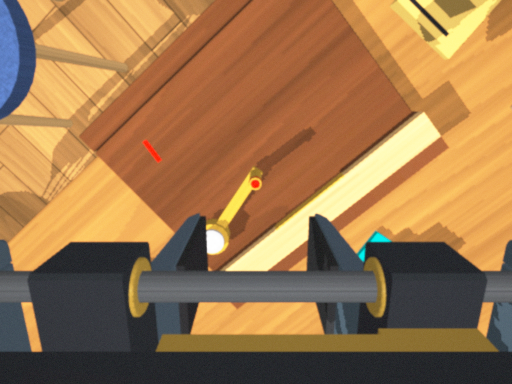

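The wrist view shows the pin at (255,184), the red mark at (152,151) and the collar at (215,240). Part of the brass lip edge shows around (320,190). I'll measure the axis and lip before descending.

```bash
python3 - <<'E'
from h import *
P=np.load('w1.npy');im=cv2.imread('pics/w1.png');Z=P[...,2];X=P[...,0];Y=P[...,1]
k=(abs(Z-44)<3)&(X>525)&(X<580)&(Y>75)&(Y<125)&(X>522);q=P[k];print('collar',k.sum(),np.percentile(q,[2,50,98],axis=0).round(1),cv2.minEnclosingCircle(q[:,:2].astype(np.float32)))
k=(abs(Z-42)<4)&(X<530)&(Y<75)&(im.min(2)>60);q=P[k];print('lip',k.sum(),np.percentile(q,[1,50,99],axis=0).round(1))
k=(abs(Z-18)<3)&(X>530)&(X<720);q=P[k];print('board',np.percentile(q,[0.5,99.5],axis=0).round(1))
hsv=cv2.cvtColor(im,cv2.COLOR_BGR2HSV)
# colours just in front of lip edge
for y in range(-110,70,8):
    k=(abs(Y-y)<1.5)&(X>505)&(X<535)&(Z>10)&(Z<46)
    q=P[k];h=hsv[k]
    s=(h[:,1]>150)&(h[:,2]>100)&(h[:,0]>18)
    print(y,k.sum(),s.sum(),q[s].mean(0).round(1) if s.any() else '')
S=np.load('scene0.npy');s=cv2.imread('pics/scene0.png');h=cv2.cvtColor(s,cv2.COLOR_BGR2HSV)
k=(S[...,0]>508)&(S[...,0]<528)&(S[...,1]>-150)&(S[...,1]<140)&(S[...,2]>24)&(S[...,2]<48)
for a,b in zip(S[k],h[k]):
    if b[1]>160 and b[2]>110:print(a.round(0),b)
E
```

```text
collar 337 [[537.6  85.2  41.5]
 [547.4  94.4  43.8]
 [560.1 106.9  45.2]] ((549.380615234375, 97.33512878417969), 13.282526969909668)
lip 7911 [[ 470.1 -145.7   39.7]
 [ 496.2  -56.6   41.8]
 [ 514.9   72.    43.5]]
board [[ 531.2 -217.9   15.8]
 [ 718.9  129.8   20.4]]
-110 109 0 
-102 115 0 
-94 103 0 
-86 103 0 
-78 109 0 
-70 105 0 
-62 101 0 
-54 104 2 [514.3 -52.6  32.4]
-46 102 12 [515.2 -45.9  37.2]
-38 98 11 [515.1 -37.7  37.1]
-30 98 12 [515.2 -29.9  37.2]
-22 96 12 [515.1 -22.1  36.6]
-14 96 11 [515.1 -14.   36.5]
-6 93 10 [515.2  -6.1  37.4]
2 93 11 [515.    2.   37.2]
10 93 11 [515.2  10.1  37.8]
18 89 8 [515.   18.2  35.9]
26 92 11 [515.   26.1  36.7]
34 86 11 [515.2  33.8  37.1]
42 90 0 
50 87 0 
58 87 0 
66 82 0 
[513.  73.  25.] [ 12 179 171]
[524.  90.  24.] [ 13 168 132]
[519.  22.  43.] [ 19 170 204]
[515.  30.  38.] [ 19 167 192]
[520.  11.  42.] [ 19 161 193]
[513.  22.  35.] [ 20 172 178]
[514.  26.  34.] [ 20 179 165]
[510.  40.  26.] [ 18 162 137]
[516.  -1.  40.] [ 19 165 205]
[513.   6.  36.] [ 20 170 187]
[515.  11.  35.] [ 19 175 169]
[516.  15.  34.] [ 19 176 155]
[518. -12.  41.] [ 20 166 192]
[518.  -7.  39.] [ 19 172 176]
[512.   2.  32.] [ 20 186 163]
[528.  41.  26.] [ 16 169 148]
[515. -24.  39.] [ 19 166 204]
[513. -18.  36.] [ 20 172 184]
[516. -10.  34.] [ 19 179 154]
[513. -37.  39.] [ 19 162 219]
[516. -35.  39.] [ 19 163 192]
[510. -25.  32.] [ 20 171 177]
[515. -24.  35.] [ 20 180 163]
[514. -47.  38.] [ 19 162 210]
[515. -43.  37.] [ 20 170 190]
[520. -42.  40.] [ 20 173 170]
[514. -33.  33.] [ 19 177 154]
[514. -48.  34.] [ 19 165 172]
[523. -11.  24.] [ 11 161 144]
[526. -33.  25.] [ 12 167 139]
```

```bash
python3 -m pendant '[{"xyz":[-0.0014,-0.0009,0.04],"roll":0,"jaw":0.4},{"xyz":[-0.0014,-0.0009,0.08],"roll":0,"jaw":0.4},{"xyz":[-0.0014,-0.0009,0.12],"roll":0,"jaw":0.4},{"xyz":[-0.0014,-0.0009,0.15],"roll":0,"jaw":0.4},{"xyz":[-0.0014,-0.0009,0.16],"roll":0,"jaw":0.4},{"xyz":[-0.0014,-0.0009,0.16],"roll":0,"jaw":1},{"xyz":[-0.0014,-0.0009,0.16],"roll":0,"jaw":1},{"xyz":[-0.0014,-0.0009,0.16],"roll":0,"jaw":1}]' 12
python3 - <<'E'
from h import *
go(573,15.3,43,-131)
t=T()
for a in (15.5,24,32,41,50,58,66,74,80,83.1,84):
    a=np.radians(a);d=np.array([550.2+85*np.sin(a),97.5-85*np.cos(a),0])-np.array([573,15.3,0]);print(round(np.degrees(a),1),(t[:3,:3].T@d/1000).round(4)[:2])
E
```

```text
time_s: 3.15
ee_pos: [574.3, 16.2, 45.2]
ee_rot: [-179.9, 0.1, -130.8]
force: [0.2, 0.4, 0.3]
gripper_width: 27.8
shift m [0.0015 0.0004 0.0022] roll 0.2 | pos [574.3  16.2  45.2] yaw -130.8 F [0.2 0.4 0.3] w 27.8 t 3.15
15.5 [-0.0002  0.0003]
24.0 [-0.0111 -0.0059]
32.0 [-0.0222 -0.0102]
41.0 [-0.0352 -0.0131]
50.0 [-0.0485 -0.014 ]
58.0 [-0.0603 -0.013 ]
66.0 [-0.0719 -0.0104]
74.0 [-0.083  -0.0061]
80.0 [-0.0909 -0.002 ]
83.1 [-0.0947  0.0005]
84.0 [-0.0958  0.0012]
```

```bash
python3 -m pendant '[{"xyz":[0.001,0,0.001],"roll":0,"jaw":1},{"xyz":[0.001,0,0.001],"roll":0,"jaw":1},{"xyz":[-0.004,-0.003,0.001],"roll":0,"jaw":1},{"xyz":[-0.010,-0.006,0.001],"roll":0,"jaw":1},{"xyz":[-0.0215,-0.010,0.001],"roll":0,"jaw":1},{"xyz":[-0.0345,-0.013,0.001],"roll":0,"jaw":1},{"xyz":[-0.048,-0.014,0.001],"roll":0,"jaw":1},{"xyz":[-0.059,-0.013,0.001],"roll":0,"jaw":1}]' 12
python3 -c "
from h import *
go(550.2+85*np.sin(1.45),97.5-85*np.cos(1.45),44,-131)"
```

```text
time_s: 4.15
ee_pos: [622.7, 53.4, 43.0]
ee_rot: [-180.0, 0.0, -130.8]
force: [0.0, -2.8, 2.9]
gripper_width: 11.6
shift m [-0.0334  0.0132 -0.001 ] roll 0.2 | pos [622.7  53.4  43. ] yaw -130.8 F [ 0.  -2.8  2.9] w 11.6 t 4.15
```

```bash
python3 -m pendant '[{"xyz":[-0.010,0.002,0],"roll":0,"jaw":1},{"xyz":[-0.019,0.0055,0],"roll":0,"jaw":1},{"xyz":[-0.027,0.009,0],"roll":0,"jaw":1},{"xyz":[-0.031,0.0115,0],"roll":0,"jaw":1},{"xyz":[-0.033,0.013,0],"roll":0,"jaw":1},{"xyz":[-0.035,0.014,0],"roll":0,"jaw":1},{"xyz":[-0.0355,0.0145,0],"roll":0,"jaw":1},{"xyz":[-0.0355,0.0145,0],"roll":0,"jaw":1}]'
python3 -c "
from h import *
go(550.2+85*np.sin(1.45),97.5-85*np.cos(1.45),44,-131)"
```

```text
time_s: 5.15
ee_pos: [633.9, 87.8, 42.9]
ee_rot: [-180.0, -0.1, -130.8]
force: [-0.3, -5.4, 2.9]
gripper_width: 11.9
shift m [-0.0001 -0.0008 -0.0011] roll 0.2 | pos [633.9  87.8  42.9] yaw -130.8 F [-0.3 -5.4  2.9] w 11.9 t 5.15
```

```bash
python3 -m pendant '[{"xyz":[-0.0,0,0],"roll":0,"jaw":0.4},{"xyz":[0,0,0],"roll":0,"jaw":0.4},{"xyz":[0,0,0],"roll":0,"jaw":0.4},{"xyz":[0,0,-0.04],"roll":0,"jaw":0.3},{"xyz":[0,0,-0.09],"roll":0,"jaw":0.2},{"xyz":[0.01,-0.006,-0.13],"roll":-5,"jaw":0},{"xyz":[0.05,-0.03,-0.15],"roll":-15,"jaw":0},{"xyz":[0.095,-0.061,-0.16],"roll":-25,"jaw":0}]'
python3 -c "
from h import *
go(589.5,-230.3,203,-79.6)"
```

```text
time_s: 6.15
ee_pos: [618.6, -23.1, 204.6]
ee_rot: [-179.8, 0.1, -105.4]
force: [0.8, 0.5, -0.3]
gripper_width: 88.8
shift m [ 0.2075 -0.0269  0.0015] roll -25.8 | pos [618.6 -23.1 204.6] yaw -105.4 F [ 0.8  0.5 -0.3] w 88.8 t 6.15
```

```bash
python3 -m pendant '[{"xyz":[0.045,-0.006,0],"roll":-7,"jaw":0},{"xyz":[0.09,-0.012,0],"roll":-14,"jaw":0},{"xyz":[0.135,-0.018,0],"roll":-21,"jaw":0},{"xyz":[0.18,-0.024,0],"roll":-26,"jaw":0},{"xyz":[0.205,-0.027,0],"roll":-26,"jaw":0},{"xyz":[0.205,-0.027,0],"roll":-26,"jaw":0},{"xyz":[0.205,-0.027,0],"roll":-26,"jaw":0},{"xyz":[0.205,-0.027,0],"roll":-26,"jaw":0}]'
python3 - <<'E'
from h import *
im,P=cloud('wrist');cv2.imwrite('pics/w2.png',im);np.save('w2.npy',P)
X,Y,Z=P[...,0],P[...,1],P[...,2]
g=(abs(X-585)<70)&(abs(Y+230)<60)
for n,m in(('rib',g&(abs(Z-60)<3)),('base',g&(abs(Z-20)<3)),('b+r',g&(Z>17))):
    print(n,m.sum(),cv2.minAreaRect(P[m][:,:2].astype(np.float32)),np.nanmedian(P[m],0).round(1))
b,gg,r=[im[...,i].astype(int) for i in range(3)]
m=(r>150)&(gg<70)&(b<70)&(Z>55);print('pin',m.sum(),np.nanmedian(P[m],0))
go(589.5,-230.3,203,-79.6)
E
```

```text
time_s: 7.15
ee_pos: [588.5, -226.3, 203.0]
ee_rot: [-180.0, 0.0, -79.7]
force: [0.2, 0.1, 0.1]
gripper_width: 91.3
rib 1354 ((588.2923583984375, -232.10414123535156), (45.407005310058594, 27.707008361816406), 9.870105743408203) [ 589.  -231.8   59.8]
base 2161 ((585.6788940429688, -232.36703491210938), (60.53582000732422, 70.00030517578125), 10.21814250946045) [ 589.2 -223.2   19.9]
b+r 58704 ((592.0203247070312, -234.06442260742188), (72.48934936523438, 124.94775390625), 10.306380271911621) [ 613.7 -230.2  299.2]
pin 0 [nan nan nan]
shift m [ 0.004  -0.0003 -0.    ] roll -0.1 | pos [ 588.5 -226.4  203. ] yaw -79.7 F [-0.1 -0.9  0.2] w 91.1 t 7.2
  return np.nanmean(a, axis, out=out, keepdims=keepdims)
```

View pics/w2.png

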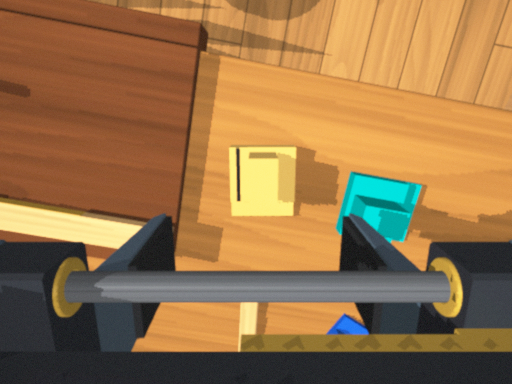

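The guide stands free at pixel (263,180), rib centre (588.3,-232) and yaw 10°. The turquoise copy starts at column 340, about 80 mm from the rib, so I'll partly close the jaws and descend.

```bash
python3 -m pendant '[{"xyz":[0.0055,0.001,0.02],"roll":0,"jaw":0.3},{"xyz":[0.0055,0.001,0.06],"roll":0,"jaw":0.3},{"xyz":[0.0055,0.001,0.1],"roll":0,"jaw":0.3},{"xyz":[0.0055,0.001,0.14],"roll":0,"jaw":0.3},{"xyz":[0.0055,0.001,0.165],"roll":0,"jaw":0.3},{"xyz":[0.0055,0.001,0.175],"roll":0,"jaw":0.3},{"xyz":[0.0055,0.001,0.175],"roll":0,"jaw":0.7},{"xyz":[0.0055,0.001,0.175],"roll":0,"jaw":1}]' 40
python3 -m pendant '[{"xyz":[0,0,0],"roll":0,"jaw":1},{"xyz":[0,0,0],"roll":0,"jaw":1},{"xyz":[0,0,0],"roll":0,"jaw":1},{"xyz":[0,0,-0.01],"roll":0,"jaw":1},{"xyz":[0,0,-0.03],"roll":0,"jaw":1},{"xyz":[0,0,-0.06],"roll":0,"jaw":1},{"xyz":[0,0,-0.08],"roll":0,"jaw":1},{"xyz":[0,0,-0.08],"roll":0,"jaw":1}]' 40
python3 -c "
from h import *
# guide origin 7.5 behind rib centre; pre-slot pose 45mm out
go(540+45+7.5,-7.5,110,-90)"
```

```text
time_s: 8.2
ee_pos: [589.2, -233.5, 29.3]
ee_rot: [-179.9, -0.1, -79.8]
force: [0.6, -0.5, 0.1]
gripper_width: 46.6
time_s: 9.2
ee_pos: [589.2, -233.8, 109.7]
ee_rot: [-179.8, -0.1, -79.8]
force: [0.0, -0.4, -1.9]
gripper_width: 27.8
shift m [-0.2221 -0.0432 -0.0006] roll 10.2 | pos [ 589.2 -233.8  109.7] yaw -79.8 F [ 0.  -0.4 -1.9] w 27.8 t 9.2
```

```bash
python3 -m pendant '[{"xyz":[-0.02,-0.004,0],"roll":2,"jaw":1},{"xyz":[-0.06,-0.012,0],"roll":5,"jaw":1},{"xyz":[-0.105,-0.02,0],"roll":8,"jaw":1},{"xyz":[-0.15,-0.029,0],"roll":10,"jaw":1},{"xyz":[-0.19,-0.037,0],"roll":10.2,"jaw":1},{"xyz":[-0.215,-0.042,0],"roll":10.2,"jaw":1},{"xyz":[-0.222,-0.043,0],"roll":10.2,"jaw":1},{"xyz":[-0.222,-0.043,0],"roll":10.2,"jaw":1}]'
python3 - <<'E'
from h import *
go(592.5,-7.5,110,-90)
for n in('wrist','scene','top'):
    im,P=cloud(n);np.save(n+'3.npy',P);cv2.imwrite(f'pics/{n}3.png',im)
    b,g,r=[im[...,i].astype(int) for i in range(3)];Z=P[...,2]
    m=(r>130)&(g<70)&(b<70)&(Z>55)&(Z<90)&(abs(P[...,0]-630)<60);
    if m.any():print(n,'pin',m.sum(),np.nanmedian(P[m],0).round(1))
a=cv2.imread('pics/wrist3.png');s=cv2.imread('pics/scene3.png')[160:280,160:345]
cv2.imwrite('pics/c3.png',np.hstack([cv2.resize(a,(400,300)),cv2.resize(s,(400,300),interpolation=cv2.INTER_CUBIC)]))
E
```

```text
time_s: 10.2
ee_pos: [590.9, -7.4, 107.2]
ee_rot: [179.9, -0.0, -90.0]
force: [-0.8, 1.0, -1.8]
gripper_width: 27.8
shift m [ 0.0001 -0.0016 -0.0028] roll 0.0 | pos [590.9  -7.4 107.2] yaw -90.0 F [-0.8  1.  -1.8] w 27.8 t 10.2
wrist pin 126 [634.4  85.5  74.6]
```

View pics/c3.png

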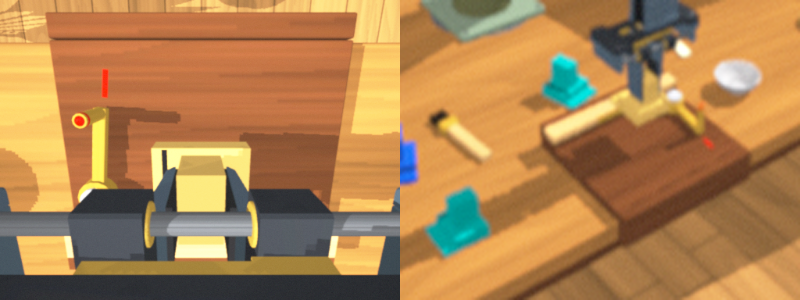

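The left half shows the guide held square at (200,190), the pin at (80,121) and the red mark at (105,83). The right half shows the arm swung clear. I'll check the collar angle against the mark in this same view, and the guide's pose in the hand.

```bash
python3 - <<'E'
from h import *
P=np.load('wrist3.npy');im=cv2.imread('pics/wrist3.png');X,Y,Z=P[...,0],P[...,1],P[...,2]
b,g,r=[im[...,i].astype(int) for i in range(3)];red=(r>130)&(g<70)&(b<70)
m=red&(Z<26);q=P[m];print('mark',m.sum(),np.median(q,0).round(1),cv2.fitLine(q[:,:2].astype(np.float32),2,0,.01,.01).ravel())
m=red&(Z>70);q=P[m];print('pin',np.percentile(q,[2,50,98],axis=0).round(1),cv2.minEnclosingCircle(q[:,:2].astype(np.float32)))
m=(abs(Z-33)<3)&(X>575)&(X<628)&(Y>70)&(Y<115);q=P[m];print('arm',m.sum(),cv2.fitLine(q[:,:2].astype(np.float32),2,0,.01,.01).ravel())
for x in(585,600,615,625):
    k=m&(abs(X-x)<3); print(x,k.sum(),np.percentile(Y[k],[5,95]).round(1) if k.any() else '')
h=(abs(Y+7)<50)&(X>540)&(X<660)
zb=Z[h&(Z>70)&(Z<125)];print('zhist',np.histogram(zb,bins=range(70,150,4)))
m=h&(Z>92)&(Z<106);print('base',m.sum(),cv2.minAreaRect(P[m][:,:2].astype(np.float32)),np.median(Z[m]))
m=h&(Z>132)&(Z<146);print('rib',m.sum(),cv2.minAreaRect(P[m][:,:2].astype(np.float32)) if m.any() else '',np.median(Z[m]))
E
```

```text
mark 215 [660.3  83.2  18.8] [ 9.9074984e-01 -1.3570100e-01  6.6073755e+02  8.3118782e+01]
pin [[630.9  83.1  70.8]
 [634.3  85.9  74.8]
 [637.3  89.1  76.1]] ((634.9801025390625, 85.43367767333984), 4.505527496337891)
arm 1120 [ 9.9091452e-01 -1.3449293e-01  6.0169238e+02  9.0143883e+01]
585 128 [86.9 97.6]
600 132 [85.  96.1]
615 134 [83.4 94.4]
625 110 [82.  92.8]
zhist (array([   0,    1,  175,  189,  222,  218, 1315, 1875,  120,  156,  185,
        228,  229,  194,    0,    0,    0,    0,    0]), array([ 70,  74,  78,  82,  86,  90,  94,  98, 102, 106, 110, 114, 118,
       122, 126, 130, 134, 138, 142, 146]))
base 3426 ((601.9954223632812, -7.599422454833984), (33.40467834472656, 70.25684356689453), 0.09667810052633286) 98.15788770482934
rib 4532 ((590.9133911132812, -7.747949600219727), (45.982967376708984, 50.92974853515625), 0.02437633089721203) 138.1939905108801
```

The arm direction (-7.7°) matches the mark (-7.8°). The guide is square, its underside 29 mm below the TCP and its origin 7.5 mm behind the tool. Lowering it in front of the slot.

```bash
python3 -m pendant '[{"xyz":[0,0,0.01],"roll":0,"jaw":1},{"xyz":[0,0,0.025],"roll":0,"jaw":1},{"xyz":[0,0,0.04],"roll":0,"jaw":1},{"xyz":[0,0,0.048],"roll":0,"jaw":1},{"xyz":[0,0,0.052],"roll":0,"jaw":1},{"xyz":[0,0,0.054],"roll":0,"jaw":1},{"xyz":[0,0,0.054],"roll":0,"jaw":1},{"xyz":[0,0,0.054],"roll":0,"jaw":1}]'
python3 - <<'E'
from h import *
im,P=cloud('wrist');X,Y,Z=P[...,0],P[...,1],P[...,2]
h=(abs(Y+7)<50)&(X>540)&(X<660)
m=h&(Z>36)&(Z<52)&(X>600);print('base',m.sum(),cv2.minAreaRect(P[m][:,:2].astype(np.float32)),np.median(Z[m]))
m=(abs(Z-18)<4)&(X>640)&(X<700)&(abs(Y)<60);print('board z',np.median(Z[m]))
go(547.5,-7.5,47,-90)
E
```

```text
time_s: 11.35
ee_pos: [591.6, -7.1, 54.4]
ee_rot: [-179.9, -0.0, -90.0]
force: [0.5, 0.3, -1.7]
gripper_width: 27.8
base 3207 ((609.76220703125, -7.36773681640625), (19.5042667388916, 70.18502044677734), 0.011197743006050587) 45.32438940766178
board z 17.85054882600764
shift m [0.0004 0.0441 0.0073] roll -0.0 | pos [591.6  -7.1  54.3] yaw -90.0 F [ 0.4  0.6 -1.2] w 27.4 t 11.4
```

```bash
python3 -m pendant '[{"xyz":[0,0,0.003],"roll":0,"jaw":1},{"xyz":[0,0,0.005],"roll":0,"jaw":1},{"xyz":[0,0,0.006],"roll":0,"jaw":1},{"xyz":[0,0,0.0065],"roll":0,"jaw":1},{"xyz":[0,0,0.007],"roll":0,"jaw":1},{"xyz":[0,0,0.0073],"roll":0,"jaw":1},{"xyz":[0,0,0.0073],"roll":0,"jaw":1},{"xyz":[0,0,0.0073],"roll":0,"jaw":1}]'
```

```text
time_s: 12.4
ee_pos: [591.4, -7.2, 46.8]
ee_rot: [-180.0, -0.0, -90.0]
force: [-0.5, 0.4, 0.9]
gripper_width: 27.6
```

It's resting on the board. Now I'll slide it in.

```bash
python3 -m pendant '[{"xyz":[0,0.006,0],"roll":0,"jaw":1},{"xyz":[0,0.012,0],"roll":0,"jaw":1},{"xyz":[0,0.018,0],"roll":0,"jaw":1},{"xyz":[0,0.023,0],"roll":0,"jaw":1},{"xyz":[0,0.027,0],"roll":0,"jaw":1},{"xyz":[0,0.031,0],"roll":0,"jaw":1},{"xyz":[0,0.033,0],"roll":0,"jaw":1},{"xyz":[0,0.033,0],"roll":0,"jaw":1}]'
```

```text
time_s: 13.4
ee_pos: [558.2, -7.1, 46.8]
ee_rot: [180.0, -0.0, -90.0]
force: [-0.2, 0.5, 2.1]
gripper_width: 27.8
```

```bash
python3 -m pendant '[{"xyz":[0,0.002,0],"roll":0,"jaw":1},{"xyz":[0,0.004,0],"roll":0,"jaw":1},{"xyz":[0,0.0055,0],"roll":0,"jaw":1},{"xyz":[0,0.0065,0],"roll":0,"jaw":1},{"xyz":[0,0.0075,0],"roll":0,"jaw":1},{"xyz":[0,0.0085,0],"roll":0,"jaw":1},{"xyz":[0,0.009,0],"roll":0,"jaw":1},{"xyz":[0,0.009,0],"roll":0,"jaw":1}]'
```

```text
time_s: 14.4
ee_pos: [550.8, -7.2, 47.0]
ee_rot: [-179.8, -0.0, -90.0]
force: [6.8, -0.0, -1.0]
gripper_width: 27.7
```

```bash
python3 -m pendant '[{"xyz":[0,0.0005,0],"roll":0,"jaw":1},{"xyz":[0,0.001,0],"roll":0,"jaw":1},{"xyz":[0,0.0015,0],"roll":0,"jaw":1},{"xyz":[0,0.002,0],"roll":0,"jaw":1},{"xyz":[0,0.0025,0],"roll":0,"jaw":1},{"xyz":[0,0.003,0],"roll":0,"jaw":1},{"xyz":[0,0.0035,0],"roll":0,"jaw":1},{"xyz":[0,0.0035,0],"roll":0,"jaw":1}]'
```

```text
time_s: 15.4
ee_pos: [548.2, -7.1, 47.1]
ee_rot: [-179.7, -0.0, -90.0]
force: [7.0, 0.0, -1.7]
gripper_width: 28.1
```

```bash
python3 -m pendant '[{"xyz":[0,0.0003,0],"roll":0,"jaw":1},{"xyz":[0,0.0006,0],"roll":0,"jaw":1},{"xyz":[0,0.0009,0],"roll":0,"jaw":1},{"xyz":[0,0.0012,0],"roll":0,"jaw":1},{"xyz":[0,0.0015,0],"roll":0,"jaw":1},{"xyz":[0,0.0015,0],"roll":0,"jaw":1},{"xyz":[0,0.0015,0],"roll":0,"jaw":1},{"xyz":[0,0.0015,0],"roll":0,"jaw":1}]'
```

```text
time_s: 16.4
ee_pos: [547.0, -7.2, 47.1]
ee_rot: [-179.7, -0.0, -90.0]
force: [7.4, 0.6, -1.4]
gripper_width: 27.7
```

```bash
python3 -m pendant '[{"xyz":[0,0.0003,0],"roll":0,"jaw":1},{"xyz":[0,0.0006,0],"roll":0,"jaw":1},{"xyz":[0,0.0009,0],"roll":0,"jaw":1},{"xyz":[0,0.0012,0],"roll":0,"jaw":1},{"xyz":[0,0.0015,0],"roll":0,"jaw":1},{"xyz":[0,0.0015,0],"roll":0,"jaw":1},{"xyz":[0,0.0015,0],"roll":0,"jaw":1},{"xyz":[0,0.0015,0],"roll":0,"jaw":1}]'
python3 - <<'E'
from h import *
im,P=cloud('wrist');cv2.imwrite('pics/w5.png',im);X,Y,Z=P[...,0],P[...,1],P[...,2]
h=(abs(Y+7)<50)&(X>500)&(X<600)
m=h&(abs(Z-38)<4)&(X>552);print('base',m.sum(),cv2.minAreaRect(P[m][:,:2].astype(np.float32)),np.median(Z[m]))
print(np.mean([env.state()['force'] for _ in range(5)],0))
go(547.5,-7.5,47,-90)
E
```

```text
time_s: 17.4
ee_pos: [546.7, -7.1, 47.3]
ee_rot: [-179.5, -0.0, -90.0]
force: [9.8, -0.3, -3.9]
gripper_width: 27.6
base 3025 ((563.383056640625, -7.50982666015625), (22.663297653198242, 70.35761260986328), 0.05855714529752731) 38.504282835754736
[ 9.90942868  0.02360305 -3.26504683]
shift m [ 0.0004 -0.0008  0.0003] roll -0.0 | pos [546.7  -7.1  47.3] yaw -90.0 F [ 9.9  0.  -3.3] w 27.6 t 17.45
```

The motion has stalled while the force rises, so the shoulder is against the lip, and vision puts the origin within 1 mm of home. I'll press down slightly to flatten the small tilt, add a little push, and hold.

```bash
python3 -m pendant '[{"xyz":[0,0,0.0005],"roll":0,"jaw":1},{"xyz":[0,0.0003,0.001],"roll":0,"jaw":1},{"xyz":[0,0.0006,0.0014],"roll":0,"jaw":1},{"xyz":[0,0.001,0.0014],"roll":0,"jaw":1},{"xyz":[0,0.0013,0.0014],"roll":0,"jaw":1},{"xyz":[0,0.0015,0.0014],"roll":0,"jaw":1},{"xyz":[0,0.0015,0.0014],"roll":0,"jaw":1},{"xyz":[0,0.0015,0.0014],"roll":0,"jaw":1}]'
python3 - <<'E'
from h import *
out=[]
for n in('wrist','scene'):
    im,P=cloud(n);out.append(im)
    if n=='wrist':
        X,Y,Z=P[...,0],P[...,1],P[...,2];h=(abs(Y+7)<50)&(X<600)
        m=h&(abs(Z-38)<4)&(X>552);print('base',cv2.minAreaRect(P[m][:,:2].astype(np.float32)),np.median(Z[m]))
        q=P[(abs(Z-33)<3)&(X>575)&(X<628)&(Y>70)&(Y<115)];print('arm',cv2.fitLine(q[:,:2].astype(np.float32),2,0,.01,.01).ravel())
cv2.imwrite('pics/c6.png',np.hstack([cv2.resize(out[0],(400,300)),cv2.resize(out[1][160:280,160:345],(400,300),interpolation=cv2.INTER_CUBIC)]))
go(547.5,-7.5,47,-90)
E
```

```text
time_s: 18.45
ee_pos: [546.7, -7.1, 47.4]
ee_rot: [-179.3, -0.0, -90.0]
force: [10.1, 0.9, 3.9]
gripper_width: 27.9
base ((563.4248046875, -7.405040740966797), (70.15156555175781, 22.838655471801758), 89.99989318847656) 38.61605584459873
arm [ 9.9183846e-01 -1.2750097e-01  6.0242969e+02  8.9937294e+01]
shift m [ 0.0004 -0.0007  0.0004] roll -0.0 | pos [546.8  -7.1  47.4] yaw -90.0 F [10.4  0.9  4.7] w 27.6 t 18.55
```

View pics/c6.png

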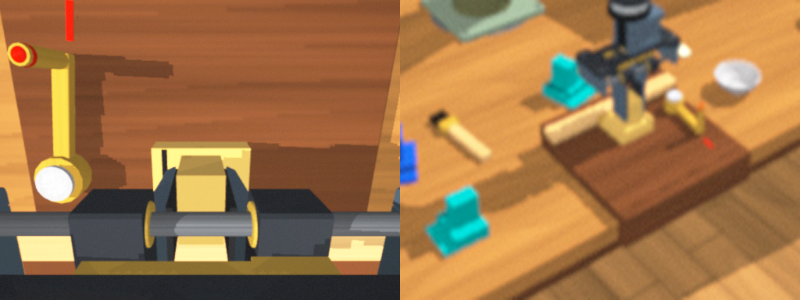

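The guide sits against the lip and the collar is on its mark. The force is ambiguous between friction and contact, so I'll ease the downward press and add a little more push to confirm hard contact.

```bash
python3 -m pendant '[{"xyz":[0,0.0003,-0.0004],"roll":0,"jaw":1},{"xyz":[0,0.0006,-0.0008],"roll":0,"jaw":1},{"xyz":[0,0.001,-0.0008],"roll":0,"jaw":1},{"xyz":[0,0.0015,-0.0008],"roll":0,"jaw":1},{"xyz":[0,0.002,-0.0008],"roll":0,"jaw":1},{"xyz":[0,0.002,-0.0008],"roll":0,"jaw":1},{"xyz":[0,0.002,-0.0008],"roll":0,"jaw":1},{"xyz":[0,0.002,-0.0008],"roll":0,"jaw":1}]'
```

```text
time_s: 19.55
ee_pos: [546.6, -7.2, 47.7]
ee_rot: [-179.1, -0.0, -90.0]
force: [13.9, 1.1, -3.5]
gripper_width: 28.0
```

That's firm contact: the force rose 4 N with only 0.1 mm of motion. I'll back the push off slightly, press the guide down flat, and hold.

```bash
python3 -m pendant '[{"xyz":[0,0,0.0005],"roll":0,"jaw":1},{"xyz":[0,-0.0003,0.001],"roll":0,"jaw":1},{"xyz":[0,-0.0005,0.0012],"roll":0,"jaw":1},{"xyz":[0,-0.0005,0.0012],"roll":0,"jaw":1},{"xyz":[0,-0.0005,0.0012],"roll":0,"jaw":1},{"xyz":[0,-0.0005,0.0012],"roll":0,"jaw":1},{"xyz":[0,-0.0005,0.0012],"roll":0,"jaw":1},{"xyz":[0,-0.0005,0.0012],"roll":0,"jaw":1}]'
```

```text
time_s: 20.55
ee_pos: [546.7, -7.2, 47.5]
ee_rot: [-179.1, -0.0, -90.0]
force: [11.6, 0.9, 6.1]
gripper_width: 28.0
```

Position is steady at 546.7, with 11.6 N against the 8 N spring. Handing in.

```bash
python3 -c "
from h import *
go(546.7,-7.2,47.5,-90);print(env.job_done())"
```

```text
shift m [ 0. -0.  0.] roll -0.0 | pos [546.7  -7.2  47.5] yaw -90.0 F [11.6  0.9  6.1] w 28.0 t 20.55
the job is handed in; nothing more can be done
None
```

I swung the lock collar to its red mark, set the boxwood guide on the board and pushed its tongue in under the lip. I handed in at 20.6 s with the gripper still holding the guide home.

- **Collar:** the camera put its arm at -7.7° against -7.8° for the red mark. A second look from above the slot gave -7.3°, which is within the camera's error.
- **Guide home:** its origin measured about x 539.8, y -7.4 mm, against an estimated home of 540.2, -7.5. An extra push raised the force from 10 to 14 N but moved it only 0.1 mm, so the shoulder is against the lip. I then eased off to about 11.6 N against the 8 N spring, plus about 6 N downward, and the position held.
- **Not perfect:** the tool ended tilted about 0.9° under the push, so the guide's rear edge may be lifted by up to about 1 mm. Pressing down did not remove the tilt.
- **Other things on the table:** I never set out to touch them, and the ones in the last picture looked undisturbed. I did not measure their positions again.

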